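# Sort the empties on the potting table

### The arm

A 7-joint arm with a two-finger parallel gripper is mounted at the origin on the work surface. World frame = base frame: x ahead of the robot, y to its left, z up, the work surface at z = 0. Lengths are in m, angles in rad, forces in N, time in s.
With the tool pointing down it reaches from about 0.35 to 0.775 m from the base axis. Payload 3.1 kg.
Tool frame: the origin (TCP) lies midway between the tips of the shut fingers; the grasp point (between the pads) lies 19 mm behind it; z points along the fingers, y is the direction in which the jaws open and shut (so a half turn about z gives the same grasp; the last joint's range is limited). The gripper opens to 85 mm and grips with 20 to 120 N. Pads are 22 mm wide; open, the fingers measure 114 mm over their backs; the gripper's body (76 mm by 85 mm) begins 54 mm behind the grasp point. The pads swing forward as they close: fully open they stand 13 mm farther back than shut.
Start: joints at [-1.274, 0.311, 0.014, 1.512, -0.004, 1.319, -0.027], TCP at [0.183, 0.519, 0.231] pointing down, gripper open.
Joint ranges: [-2.7, 2.7], [-0.3, 1.91], [-1.27, 1.3], [0.12, 2.57], [-1.44, 4.58], [0.2, 2.03], [-3.05, 3.05]. Speed limits (rad/s): [2.79, 2.79, 3.14, 3.14, 3.14, 3.14, 3.14].

### API

Orientations are given as a 3x3 rotation matrix whose columns are the frame's x, y, z axes.
In Python, from rig import env gives the robot as it stands.
- The arm moves only by the shell command python3 -m crank 'ROWS'. ROWS is JSON, a list of rows, each a list of 7 numbers: the turn, a rotation vector about the world's x, y, z in degrees, then the shift along the world's x, y, z in m, then the closure, from 0 (fully open) to 1 (shut). A call has 1 to 20 rows; each row shifts and turns the commanded pose from where the row before left it; what a row does not reach is not made up. A row lasts 1/12 s, in which the tool goes at most 41.7 mm and 7.16 degrees, less where a joint would pass 70% of its speed; a pose out of reach is approached as far as the arm can. A call is refused whole if a number of a shift passes 0.0417 or a number of a turn 7.16, either way. A call with a gripper value outside its range is refused whole. The fingers move at their own pace and stop on an object; the grip force is fixed at half the most. Time passes only in rows, so rows that do not move let the fingers close. It gives the time, the measured TCP pose, the force and the opening at its end, in the units of the state.
- env.read_state(): the state, without advancing time (a new reading comes with each control period).
- env.grab_frame(name): name is "scene" or "top" or "wrist"; returns (picture, depth): 400x640x3 uint8, red, green, blue; 400x640 float32, m along the optical axis (not along the pixel's ray), 0 where there is no reading.
- env.calibration(name): a dict with "fx", "fy", "cx", "cy" (pixels), "position" and "rotation" of the camera in the world. Camera axes: x right, y up, looking along -z (the intrinsics and any distortion apply to the point x, -y, -z); pixel columns grow to the right and rows downward; lengths in m; the calibration is good to about 2 mm. A picture is of the moment at which its call begins: read the wrist's pose just before it. calibration takes no time and is no camera call; for the wrist camera it gives the pose at the moment of the call.
- env.sign_off(): hands the job in, once; it reports no verdict.
The state is a dict: "clock": time; "joint_pos": joint angles; "dq": joint speeds; "joint_torque": joint torques, N m; "ee_pos": TCP position; "tcp_rot": TCP orientation; "ft_force": force on the tool from outside, world axes, zero at the start; "torque": the same for the moment, N m; "grip_width": finger opening in m.
Only numpy, scipy, OpenCV 4.12 (cv2) and the standard library are available. Lean on these libraries where they do the work, as an engineer would, in place of code of your own. Each camera call takes 0.05 s, during which the arm holds its last target.

### The job

Tidy the potting table by kind: stand the two square pots in the tray with the square cells and the two round pots in the tray with the round holes, one pot to a cell or hole, each upright and fully down on its floor, and lay the trowel flat and lengthwise inside the long tool trough. Leave the white bowls and the foil dishes where they are.

Things in the scene. Friction and masses are not known exactly. Their poses are not given: they have to be found in the camera images.
- square_pot_a: Empty square pot of thin terracotta-coloured plastic, open at the top, 60 mm high, upright. Outside 46 mm square at the foot, widening upwards; an upright rim band 60 mm square takes the top 14 mm: grasp it there, across two facing sides. Origin: centre of the underside; z up, x and y square to the sides. About 40 g. Both square pots are alike; either cell will do.
- square_pot_b: Empty square pot of thin terracotta-coloured plastic, open at the top, 60 mm high, upright. Outside 46 mm square at the foot, widening upwards; an upright rim band 60 mm square takes the top 14 mm: grasp it there, across two facing sides. Origin: centre of the underside; z up, x and y square to the sides. About 40 g. Both square pots are alike; either cell will do.
- round_pot_a: Round nursery pot of thin terracotta-coloured plastic, empty, open at the top, 60 mm high, standing upright. Outside 46 mm diameter at the foot, widening upwards; an upright rim band 60 mm in diameter takes the top 13 mm (grasp it there). Origin: centre of the underside; z up. About 40 g. Both round pots are alike; either hole will do.
- round_pot_b: Round nursery pot of thin terracotta-coloured plastic, empty, open at the top, 60 mm high, standing upright. Outside 46 mm diameter at the foot, widening upwards; an upright rim band 60 mm in diameter takes the top 13 mm (grasp it there). Origin: centre of the underside; z up. About 40 g. Both round pots are alike; either hole will do.
- trowel: Hand trowel lying flat, 160 mm long, 90 g: wooden handle 24 mm wide, 24 mm high; steel blade up to 40 mm wide, 3 mm thick. Origin: mid-length, at the underside; x points along it from handle to blade tip, z up. Handle from x = -80 to +10 mm, then a thin neck, blade +25 to +80 mm; it balances near the origin: grip across the handle at about x = -15 mm.
- square_tray: Grey plastic pot tray 90 x 180 mm, 20 mm high, with two square cells, each 80 x 80 mm and open at the top, centred at y = -46 and +46 mm; cell floors 4 mm above the table, outer walls 4 to 5 mm thick, 12 mm between the cells. The long side runs along its y, the short side along its x; it is fixed to the table. Origin: centre of its underside, on the table.
- round_tray: Grey plastic pot tray 90 x 180 mm, 20 mm high, a block with two round holes, each 66 mm in diameter, centred at y = -46 and +46 mm; hole floors 4 mm above the table. The long side runs along its y, the short side along its x; it is fixed to the table. Origin: centre of its underside, on the table.
- tool_trough: Grey plastic tool trough, one single long open bay, outside 84 x 200 mm, inside 76 x 192 mm, walls 14 mm high and 4 mm thick, floor 4 mm above the table. The trowel lies along its y, either way round. The long side runs along its y, the short side along its x; it is fixed to the table. Origin: centre of its underside, on the table.
- bowls: Two nested white plastic bowls, 124 mm across and 53 mm high, beside the trays: not part of the job. Origin: centre of the underside.
- foil_dishes: Stack of round foil dishes, 98 mm across and 44 mm high, beside the trays: not part of the job. Origin: centre of the underside.

How it is judged:
By the outcome, as a careful person would: the job done as asked, in the order asked, and still so for the second after the job is handed in, with the robot touching nothing.
It also fails if it takes over 128 s, if anything falls off the work surface, if the arm or the gripper's body presses on something with over 40 N, if the wrist force passes 120 N, or if a joint passes its speed limit or range.

## Working session

There is one attempt and no reset: what is moved stays moved. The work goes in short steps, Python scripts to look and compute and a shell command to move; the robot and the scene stay as the last step left them, time stands still between calls to the robot, and variables do not carry over. Pictures are saved under pics/ and viewed, and the job is handed in when it is done.

```bash
ls; mkdir -p pics
python3 - <<'E'
from rig import env
import cv2,numpy as np
s=env.read_state();print(s)
for n in("top","scene"):
    p,d=env.grab_frame(n);cv2.imwrite(f"pics/{n}0.png",p[...,::-1]);np.save(f"pics/{n}0d.npy",d);c=env.calibration(n);print(n,c)
E
```

```text
pics
{'clock': 0.0, 'joint_pos': array([-1.27371595,  0.31174276,  0.01401679,  1.51305611, -0.00442151,
        1.31920777, -0.02718054]), 'dq': array([-0.00016633,  0.00069162,  0.00190092, -0.00163132,  0.00072962,
        0.00066684, -0.00038244]), 'joint_torque': array([ 3.73201483e-04, -3.79916596e+01,  1.46197672e-01, -2.30590332e+01,
        1.22473488e-02,  1.38810507e-02, -1.86940247e-05]), 'ee_pos': array([0.18253604, 0.5180494 , 0.23021214]), 'tcp_rot': array([[-9.43183073e-01,  3.32272756e-01, -7.11942642e-04],
       [ 3.32273508e-01,  9.43180335e-01, -2.27414162e-03],
       [-8.41450022e-05, -2.38149156e-03, -9.99997161e-01]]), 'ft_force': array([ 0.85423829, -0.37739189,  0.06209363]), 'torque': array([0.01978508, 0.03895828, 0.086936  ]), 'grip_width': 0.08574887507010587}
top {'fx': 488.25701661737645, 'fy': 488.25701661737645, 'cx': 313.6679356634619, 'cy': 208.79626237702055, 'position': array([0.42262334, 0.00173276, 1.45626067]), 'rotation': array([[-0.02733094,  0.99666545, -0.07688298],
       [-0.99956552, -0.0280974 , -0.00890497],
       [-0.01103549,  0.07660619,  0.99700036]])}
scene {'fx': 474.46174709490884, 'fy': 474.46174709490884, 'cx': 317.2729994597903, 'cy': 200.14552405708227, 'position': array([1.02733449, 0.61526634, 1.28087246]), 'rotation': array([[-0.75721664, -0.55221747,  0.34882492],
       [ 0.65315784, -0.6378997 ,  0.40800589],
       [-0.00279267,  0.53678658,  0.84371344]])}
```

View pics/top0.png

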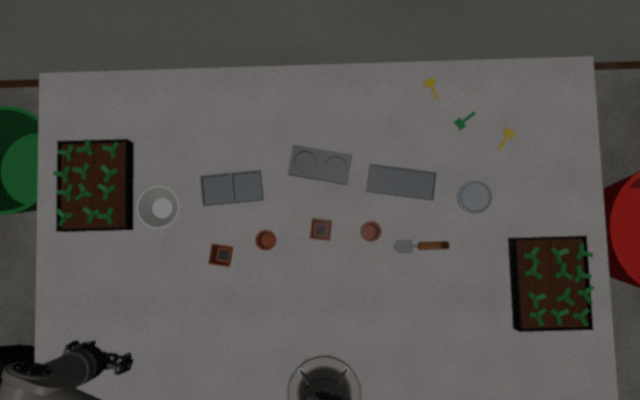

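View pics/scene0.png

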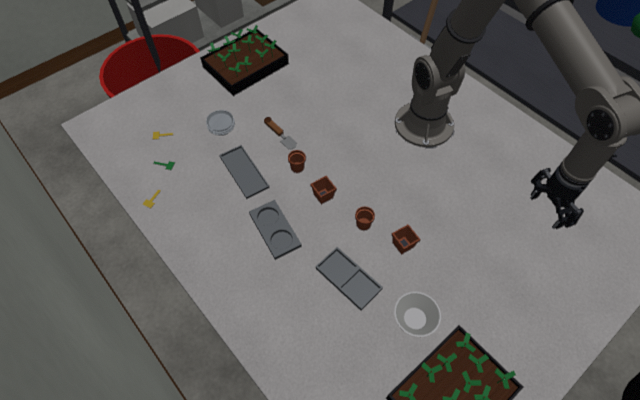

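```bash
cat > h.py <<'E'
import cv2,numpy as np
def ray(c,u,v):
    u=np.asarray(u,float);v=np.asarray(v,float)
    d=np.stack([(u-c["cx"])/c["fx"],-(v-c["cy"])/c["fy"],-np.ones_like(u)],-1)
    return d@np.asarray(c["rotation"]).T
def plane(c,u,v,z):
    r=ray(c,u,v);p=np.asarray(c["position"]);t=(z-p[2])/r[...,2]
    return p+r*t[...,None]
def pts(c,u,v,d):
    return np.asarray(c["position"])+ray(c,u,v)*np.asarray(d)[...,None]
E
python3 - <<'E'
from rig import env
import cv2,numpy as np
from h import *
for n in("top","scene"):
    p=cv2.imread(f"pics/{n}0.png");d=np.load(f"pics/{n}0d.npy");c=env.calibration(n)
    v,u=np.mgrid[0:400,0:640]
    P=pts(c,u,v,d);
    # table check
    ok=(d>0)&(np.abs(P[...,0]-.45)<.25)&(np.abs(P[...,1])<.4)
    print(n,"table z median",np.median(P[ok][:,2]))
    hsv=cv2.cvtColor(p,cv2.COLOR_BGR2HSV)
    red=((hsv[...,0]<12)|(hsv[...,0]>172))&(hsv[...,1]>90)&ok
    k,l,st,ce=cv2.connectedComponentsWithStats(red.astype(np.uint8))
    for i in range(1,k):
        if st[i,4]<40: continue
        m=l==i; q=P[m]; zt=np.percentile(q[:,2],95)
        cn=max(cv2.findContours(m.astype(np.uint8),0,1)[0],key=cv2.contourArea)[:,0]
        W=plane(c,cn[:,0],cn[:,1],0.06)[:,:2].astype(np.float32)*1000
        print(st[i],"ztop",zt.round(3),"minrect@.06",cv2.minAreaRect(W))
    g=(P[...,2]>.009)&ok&~red
    k,l,st,ce=cv2.connectedComponentsWithStats(g.astype(np.uint8))
    for i in range(1,k):
        if st[i,4]<80: continue
        m=l==i; zt=np.percentile(P[m][:,2],80)
        cn=max(cv2.findContours(m.astype(np.uint8),0,1)[0],key=cv2.contourArea)[:,0]
        W=plane(c,cn[:,0],cn[:,1],zt)[:,:2].astype(np.float32)*1000
        print("G",st[i],"z",zt.round(3),cv2.minAreaRect(W))
E
```

```text
top table z median 0.0009164673939097145
[310 219  19  20 190] ztop 0.061 minrect@.06 ((472.2243347167969, -0.3617820739746094), (47.827476501464844, 54.60838317871094), 81.33063507080078)
[362 222  19  19 278] ztop 0.057 minrect@.06 ((462.17181396484375, -147.6436767578125), (51.40773391723633, 51.35853958129883), 88.40228271484375)
[256 230  20  20 303] ztop 0.06 minrect@.06 ((445.5438232421875, 154.94044494628906), (52.73453140258789, 54.34779739379883), 43.61012649536133)
[439 242   9   7  40] ztop 0.028 minrect@.06 ((416.71392822265625, -350.642578125), (23.027870178222656, 17.01742172241211), 88.42818450927734)
[209 244  23  22 324] ztop 0.063 minrect@.06 ((406.2547607421875, 284.5069274902344), (59.19393539428711, 57.00797653198242), 81.16975402832031)
G [288 153  64  31 909] z 0.023 ((665.0444946289062, -6.2449493408203125), (180.0253143310547, 90.95230102539062), 79.53606414794922)
G [367 164  70  36 301] z 0.016 ((609.8599243164062, -247.12567138671875), (199.94369506835938, 88.24169921875), 81.08049011230469)
G [200 169  63  37 504] z 0.022 ((604.7425537109375, 257.8414916
[... 788 characters left out ...]
94628906), 46.77617263793945)
[392 225  28  29 448] ztop 0.061 minrect@.06 ((417.3500671386719, 290.2053527832031), (67.32345581054688, 73.38517761230469), 80.48470306396484)
G [264 117  20  20 134] z 0.025 ((423.31494140625, -324.7107849121094), (99.82752227783203, 30.04593276977539), 87.94213104248047)
G [219 145  51  53 234] z 0.015 ((611.86181640625, -243.452880859375), (204.4945068359375, 84.8958740234375), 81.05675506591797)
G [249 200  53  54 791] z 0.021 ((667.6231689453125, -2.162322998046875), (185.8380889892578, 90.37272644042969), 80.57439422607422)
G [316 247  67  64 600] z 0.021 ((609.4329223632812, 260.86785888671875), (94.56732940673828, 181.7368927001953), 4.195946216583252)
```

Run:
```python
import cv2
p=cv2.imread("pics/top0.png")[135:270,190:500]
cv2.imwrite("pics/topz.png",cv2.convertScaleAbs(cv2.resize(p,None,fx=2.58,fy=2.58,interpolation=cv2.INTER_CUBIC),alpha=1.5))
```

```text
(no output)
```

View pics/topz.png

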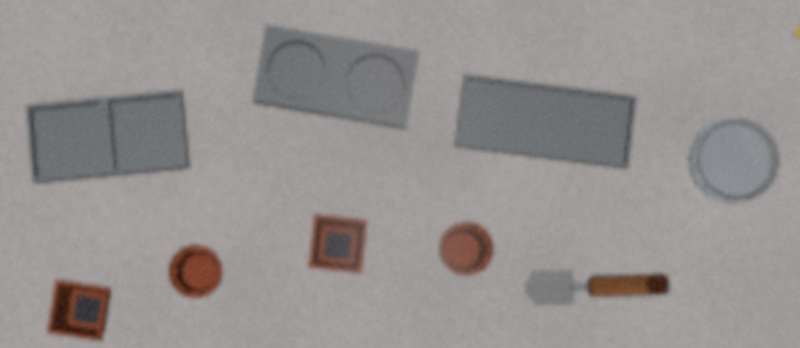

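```bash
python3 -m crank '[[0,0,-6.6,0.0187,-0.0195,0,0],[0,0,-6.6,0.0187,-0.0195,0,0],[0,0,-6.6,0.0187,-0.0195,0,0],[0,0,-6.6,0.0187,-0.0195,0,0],[0,0,-6.6,0.0187,-0.0195,0,0],[0,0,-6.6,0.0187,-0.0195,0,0],[0,0,-6.6,0.0187,-0.0195,0,0],[0,0,-6.6,0.0187,-0.0195,0,0],[0,0,-6.6,0.0187,-0.0195,0,0],[0,0,-6.6,0.0187,-0.0195,0,0],[0,0,-6.6,0.0187,-0.0195,0,0],[0,0,-6.6,0.0187,-0.0195,0,0],[0,0,0,0,0,0,0]]'
cat > wp.py <<'E'
import sys,cv2,numpy as np
from rig import env
from h import *
def go(tag,zpl=0.06):
    c=env.calibration("wrist");p,d=env.grab_frame("wrist")
    b=np.ascontiguousarray(p[...,::-1]);cv2.imwrite(f"pics/{tag}.png",b);np.save(f"pics/{tag}d.npy",d)
    v,u=np.mgrid[0:400,0:640];P=pts(c,u,v,d)
    hsv=cv2.cvtColor(b,cv2.COLOR_BGR2HSV)
    red=((hsv[...,0]<14)|(hsv[...,0]>172))&(hsv[...,1]>80)&(d>0)
    red=cv2.morphologyEx(red.astype(np.uint8),cv2.MORPH_OPEN,np.ones((3,3)))
    k,l,st,ce=cv2.connectedComponentsWithStats(red)
    for i in range(1,k):
        if st[i,4]<300: continue
        m=(l==i);q=P[m];zt=np.percentile(q[:,2],95)
        t=m&(np.abs(P[...,2]-zt)<.006)
        print(st[i],"ztop",zt.round(4),"rim pts rect mm",[np.round(a,1) for a in cv2.minAreaRect((P[t][:,:2]*1000).astype(np.float32))],"circ",np.round(cv2.minEnclosingCircle((P[t][:,:2]*1000).astype(np.float32))[0],1))
    return c,b,d,P
if __name__=="__main__":
    s=env.read_state();print(s["clock"],s["ee_pos"].round(4),"yaw_y",np.degrees(np.arctan2(s["tcp_rot"][1,1],s["tcp_rot"][0,1])).round(2),s["tcp_rot"][:,2].round(4),s["grip_width"].round(4),s["ft_force"].round(2))
    go(sys.argv[1])
E
python3 wp.py w1
```

```text
clock: 1.18
ee_pos: [0.4117, 0.2782, 0.2312]
tcp_rot: [[0.164, 0.987, 0.003], [0.987, -0.164, -0.004], [-0.004, 0.004, -1.0]]
ft_force: [1.5, -0.7, 1.1]
grip_width: 0.0857Traceback (most recent call last):
  File "wp.py", line 19, in <module>
    s=env.read_state();print(s["clock"],s["ee_pos"].round(4),"yaw_y",np.degrees(np.arctan2(s["tcp_rot"][1,1],s["tcp_rot"][0,1])).round(2),s["tcp_rot"][:,2].round(4),s["grip_width"].round(4),s["ft_force"].round(2))
                                                                                                                                                                     ^^^^^^^^^^^^^^^^^^^^^
AttributeError: 'float' object has no attribute 'round'
```

```bash
sed -i 's/s\["grip_width"\].round(4)/round(float(s["grip_width"]),4)/' wp.py; python3 wp.py w1
```

```text
1.1833 [0.4117 0.2782 0.2312] yaw_y -9.42 [ 0.0031 -0.0043 -1.    ] 0.0857 [ 1.54 -0.66  1.09]
[ 282  137   63   61 3037] ztop 0.0613 rim pts rect mm [array([406.3, 286.3]), array([59.1, 58.8]), np.float64(80.3)] circ [406.5 286.3]
[ 343  239   55   65 2658] ztop 0.0608 rim pts rect mm [array([445.6, 156. ]), array([59. , 57.2]), np.float64(54.9)] circ [446.  155.6]
[381 341  40  27 760] ztop 0.0473 rim pts rect mm [array([476.2,  24.5]), array([ 6.4, 22.5]), np.float64(81.3)] circ [475.9  23.1]
```

View pics/w1.png

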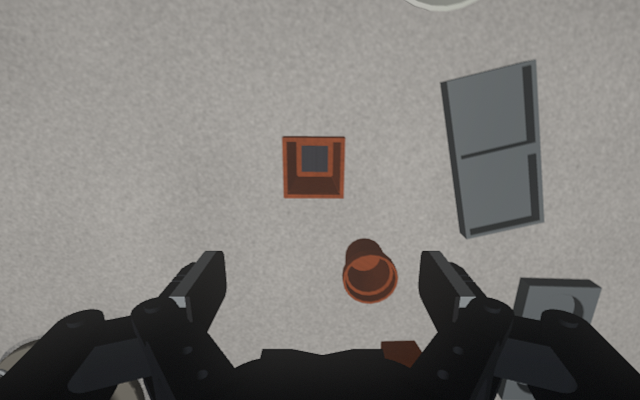

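```bash
python3 -m crank '[[0,0,0,-0.0027,0.004,-0.015,0],[0,0,0,-0.0027,0.004,-0.02,0],[0,0,0,0,0,-0.025,0],[0,0,0,0,0,-0.025,0],[0,0,0,0,0,-0.025,0],[0,0,0,0,0,-0.025,0],[0,0,0,0,0,-0.025,0],[0,0,0,0,0,-0.02,0],[0,0,0,0,0,-0.015,0],[0,0,0,0,0,-0.008,0],[0,0,0,0,0,0,0],[0,0,0,0,0,0,0]]'
python3 -m crank '[[0,0,0,0,0,0,1],[0,0,0,0,0,0,1],[0,0,0,0,0,0,1],[0,0,0,0,0,0,1],[0,0,0,0,0,0,1],[0,0,0,0,0,0,1],[0,0,0,0,0,0,1],[0,0,0,0,0,0,1]]'
```

```text
clock: 2.23
ee_pos: [0.4014, 0.2933, 0.0283]
tcp_rot: [[0.149, 0.989, -0.0], [0.989, -0.149, -0.0], [-0.0, -0.0, -1.0]]
ft_force: [0.1, 0.6, 0.5]
grip_width: 0.0853
clock: 2.9
ee_pos: [0.4033, 0.2939, 0.0299]
tcp_rot: [[0.15, 0.989, 0.003], [0.989, -0.15, 0.003], [0.003, 0.003, -1.0]]
ft_force: [0.5, -0.1, 7.2]
grip_width: 0.0593
```

```bash
python3 -m crank '[[0,0,0,0,0,0.01,1],[0,0,0,0,0,0.02,1],[0,0,0,0,0,0.02,1],[0,0,0,0,0,0.02,1],[0,0,0,0,0,0.01,1],[0,0,0,0,0,0,1],[0,0,0,0,0,0,1]]'; python3 wp.py w2
```

```text
clock: 3.48
ee_pos: [0.4016, 0.2928, 0.1084]
tcp_rot: [[0.15, 0.989, 0.0], [0.989, -0.15, 0.0], [0.0, 0.0, -1.0]]
ft_force: [1.1, 0.0, -0.7]
grip_width: 0.0591
3.4833 [0.4016 0.2928 0.1084] yaw_y -8.6 [ 1.e-04  4.e-04 -1.e+00] 0.0591 [ 1.13  0.01 -0.69]
[  242   206   161   154 20133] ztop 0.1395 rim pts rect mm [array([400.9, 287.5]), array([57.4, 61.7]), np.float64(81.2)] circ [401.5 288.5]
```

View pics/w2.png

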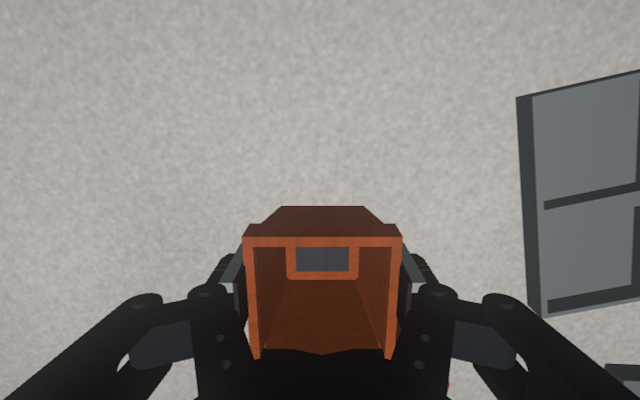

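```bash
cat > tr.py <<'E'
import cv2,numpy as np,sys
from h import *
def trays(c,b,d,lo=.010,hi=.028):
    v,u=np.mgrid[0:400,0:640];P=pts(c,u,v,d)
    m=((P[...,2]>lo)&(P[...,2]<hi)&(d>0)&(P[...,0]>.5)).astype(np.uint8)
    k,l,st,ce=cv2.connectedComponentsWithStats(m)
    for i in range(1,k):
        if st[i,4]<200: continue
        q=P[l==i]
        print("T",st[i],np.median(q[:,2]).round(4),[np.round(a,1) for a in cv2.minAreaRect((q[:,:2]*1000).astype(np.float32))])
E
cat >> wp.py <<'E'
    if len(sys.argv)>2:
        from tr import trays
        c=env.calibration("wrist");b=cv2.imread(f"pics/{sys.argv[1]}.png");d=np.load(f"pics/{sys.argv[1]}d.npy");trays(c,b,d)
E
python3 - <<'E'
from rig import env
import numpy as np
from scipy.spatial.transform import Rotation
# camera relative to tool, from now
s=env.read_state();c=env.calibration("wrist")
R=np.array(s["tcp_rot"]);t=np.array(s["ee_pos"])
Rc=R.T@c["rotation"];tc=R.T@(c["position"]-t)
np.savez("wc.npz",Rc=Rc,tc=tc);print(tc,Rc)
# w1 pose: take yaw_y=-9.42
y=np.radians(-9.42);z=np.array([.0031,-.0043,-1.]);Y=np.array([np.cos(y),np.sin(y),.004]);Y-=z*(Y@z);Y/=np.linalg.norm(Y);X=np.cross(Y,z)
R1=np.stack([X,Y,z],1);c["rotation"]=R1@Rc;c["position"]=np.array([.4117,.2782,.2312])+R1@tc
from tr import trays
import cv2
trays(c,None,np.load("pics/w1d.npy"))
E
```

```text
[ 0.07124614  0.00041685 -0.14320945] [[ 3.76310573e-04  9.59768998e-01  2.80790543e-01]
 [ 9.99998984e-01  2.49699049e-05 -1.42553067e-03]
 [-1.37519145e-03  2.80790794e-01 -9.59768013e-01]]
T [ 444   60  101  180 4824] 0.0203 [array([605.6, 257.5]), array([ 91.4, 180.7]), np.float64(4.1)]
T [ 517  282   86   43 1901] 0.0207 [array([680. ,  56.3]), array([51.7, 92.3]), np.float64(78.3)]
T [498 379  37  21 527] 0.0207 [array([629.2, -71.5]), array([37.5, 44.6]), np.float64(83.1)]
```

```bash
python3 -m crank '[[0,0,1.08,0.01667,0.00138,0,1],[0,0,1.08,0.01667,0.00138,0,1],[0,0,1.08,0.01667,0.00138,0,1],[0,0,1.08,0.01667,0.00138,0,1],[0,0,1.08,0.01667,0.00138,0,1],[0,0,1.08,0.01667,0.00138,0,1],[0,0,1.08,0.01667,0.00138,0,1],[0,0,1.08,0.01667,0.00138,0,1],[0,0,1.08,0.01667,0.00138,0,1],[0,0,1.08,0.01667,0.00138,0,1],[0,0,1.08,0.01667,0.00138,0,1],[0,0,1.08,0.01667,0.00138,0,1],[0,0,0,0,0,0,1],[0,0,0,0,0,0,1],[0,0,0,0,0,0,1]]'; python3 wp.py w3 t
```

```text
clock: 4.78
ee_pos: [0.6001, 0.3091, 0.1066]
tcp_rot: [[-0.076, 0.997, -0.004], [0.997, 0.076, -0.001], [-0.001, -0.004, -1.0]]
ft_force: [0.0, 0.6, -2.2]
grip_width: 0.0589
4.7833 [0.6001 0.3091 0.1066] yaw_y 4.34 [-0.0037 -0.0012 -1.    ] 0.0589 [ 0.03  0.56 -2.23]
[  242   206   161   154 20033] ztop 0.1376 rim pts rect mm [array([600.7, 303.6]), array([62. , 57.5]), np.float64(4.0)] circ [601.1 304.2]
T [218   0  81  18 922] 0.0217 [array([552.2, 432.4]), array([48.4, 12.8]), np.float64(3.4)]
T [ 260  146  129   77 2218] 0.0209 [array([600.8, 321.2]), array([90.5, 54.8]), np.float64(3.8)]
```

View pics/w3.png

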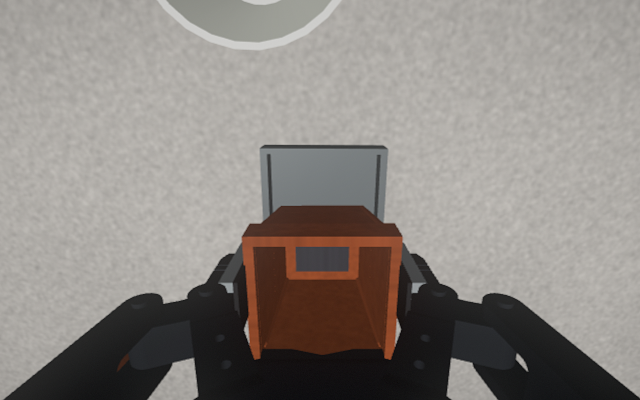

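```bash
python3 -m crank '[[0,0,0,0.001,0,-0.012,1],[0,0,0,0,0,-0.015,1],[0,0,0,0,0,-0.015,1],[0,0,0,0,0,-0.012,1],[0,0,0,0,0,-0.008,1],[0,0,0,0,0,-0.006,1],[0,0,0,0,0,-0.004,1],[0,0,0,0,0,0,1],[0,0,0,0,0,0,1]]'
```

```text
clock: 5.58
ee_pos: [0.6031, 0.3094, 0.0366]
tcp_rot: [[-0.076, 0.997, 0.001], [0.997, 0.076, 0.0], [0.0, 0.001, -1.0]]
ft_force: [1.0, 0.5, -0.1]
grip_width: 0.0587
```

```bash
python3 -m crank '[[0,0,0,0,0,-0.002,1],[0,0,0,0,0,-0.001,1],[0,0,0,0,0,0,1],[0,0,0,0,0,0,1]]'
python3 -m crank '[[0,0,0,0,0,0,0],[0,0,0,0,0,0,0],[0,0,0,0,0,0,0],[0,0,0,0,0,0,0],[0,0,0,0,0,0,0],[0,0,0,0,0,0,0],[0,0,0,0,0,0.01,0],[0,0,0,0,0,0.02,0],[0,0,0,0,0,0.03,0],[0,0,0,0,0,0.03,0],[0,0,0,0,0,0.03,0],[0,0,0,0,-0.02,0.03,0],[0,0,0,0,-0.02,0,0],[0,0,0,0,-0.02,0,0],[0,0,0,0,0,0,0],[0,0,0,0,0,0,0]]'; python3 wp.py w4 t
```

```text
clock: 5.92
ee_pos: [0.6035, 0.3095, 0.0341]
tcp_rot: [[-0.076, 0.997, 0.002], [0.997, 0.076, 0.001], [0.001, 0.002, -1.0]]
ft_force: [0.7, -0.1, 1.0]
grip_width: 0.0592
clock: 7.25
ee_pos: [0.6035, 0.2473, 0.1845]
tcp_rot: [[-0.072, 0.997, 0.001], [0.997, 0.072, -0.0], [-0.0, 0.001, -1.0]]
ft_force: [-0.3, 0.8, 0.0]
grip_width: 0.0851
7.25 [0.6035 0.2473 0.1845] yaw_y 4.15 [ 1.4e-03 -1.0e-04 -1.0e+00] 0.0851 [-0.28  0.77  0.03]
[ 288   82   80   78 4974] ztop 0.0654 rim pts rect mm [array([604.9, 302.1]), array([60.1, 58.6]), np.float64(4.1)] circ [605.  302.2]
[ 109  227   82   75 4081] ztop 0.0605 rim pts rect mm [array([444.5, 156.8]), array([60.5, 53.2]), np.float64(52.7)] circ [446.6 155.1]
T [ 273   66  103  188 4562] 0.0199 [array([604.7, 259.9]), array([ 90.3, 180.3]), np.float64(4.3)]
T [301  94  53  53 633] 0.0196 [array([604.2, 303.9]), array([45.7, 45.4]), np.float64(4.9)]
T [ 331  315   91   53 1956] 0.0197 [array([679.7,  57. ]), array([55.5, 90.7]), np.float64(78.8)]
```

View pics/w4.png

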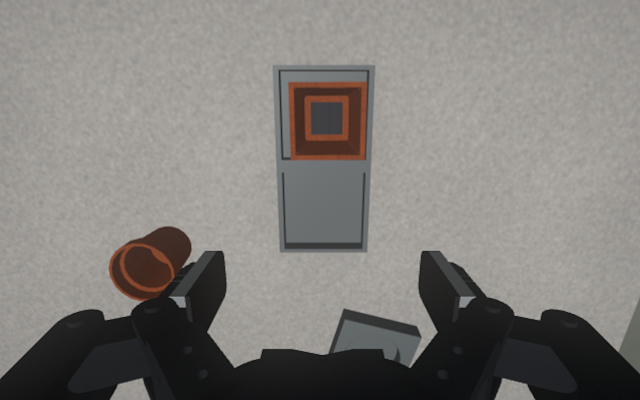

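```bash
python3 -m crank '[[0,0,-1.05,-0.011,-0.0265,0.0015,0],[0,0,-1.05,-0.011,-0.0265,0.0015,0],[0,0,-1.05,-0.011,-0.0265,0.0015,0],[0,0,-1.05,-0.011,-0.0265,0.0015,0],[0,0,-1.05,-0.011,-0.0265,0.0015,0],[0,0,-1.05,-0.011,-0.0265,0.0015,0],[0,0,-1.05,-0.011,-0.0265,0.0015,0],[0,0,-1.05,-0.011,-0.0265,0.0015,0],[0,0,-1.05,-0.011,-0.0265,0.0015,0],[0,0,-1.05,-0.011,-0.0265,0.0015,0],[0,0,-1.05,-0.011,-0.0265,0.0015,0],[0,0,-1.05,-0.011,-0.0265,0.0015,0],[0,0,0,0,0,0,0],[0,0,0,0,0,0,0],[0,0,0,0,0,0,0],[0,0,0,0,0,0,0]]'; python3 wp.py w5 t
```

```text
clock: 8.63
ee_pos: [0.4715, -0.0664, 0.2012]
tcp_rot: [[0.14, 0.99, -0.0], [0.99, -0.14, 0.001], [0.001, -0.0, -1.0]]
ft_force: [-0.1, 0.2, -0.8]
grip_width: 0.0856
8.6333 [ 0.4715 -0.0664  0.2012] yaw_y -8.03 [-1.e-04  8.e-04 -1.e+00] 0.0856 [-0.06  0.25 -0.82]
[ 275   75   73   74 4330] ztop 0.0614 rim pts rect mm [array([472.2,  -4.4]), array([59.6, 59.6]), np.float64(82.1)] circ [472.3  -4.1]
[ 294  222   61   71 3207] ztop 0.0608 rim pts rect mm [array([ 462.7, -146.5]), array([59. , 58.2]), np.float64(70.3)] circ [ 463.  -146.6]
T [  452     0   138   181 11059] 0.0206 [array([665.6, -15.8]), array([164.4,  92.2]), np.float64(78.4)]
T [430 226  82  74 913] 0.0145 [array([ 617.9, -193.4]), array([88.9, 85.1]), np.float64(81.0)]
T [417 305  11  54 233] 0.0145 [array([ 564.1, -277.9]), array([77.3,  5.2]), np.float64(80.9)]
```

View pics/w5.png

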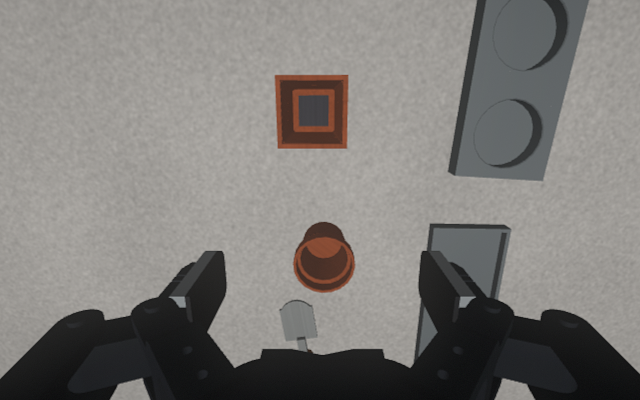

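```bash
python3 -m crank '[[0,0,0,0.0007,0.02,-0.01,0],[0,0,0,0,0.022,-0.015,0],[0,0,0,0,0.02,-0.02,0],[0,0,0,0,0,-0.025,0],[0,0,0,0,0,-0.025,0],[0,0,0,0,0,-0.025,0],[0,0,0,0,0,-0.02,0],[0,0,0,0,0,-0.015,0],[0,0,0,0,0,-0.012,0],[0,0,0,0,0,-0.006,0],[0,0,0,0,0,0,0],[0,0,0,0,0,0,0],[0,0,0,0,0,0,0]]'
python3 -m crank '[[0,0,0,0,0,0,1],[0,0,0,0,0,0,1],[0,0,0,0,0,0,1],[0,0,0,0,0,0,1],[0,0,0,0,0,0,1],[0,0,0,0,0,0,1],[0,0,0,0,0,0,1],[0,0,0,0,0,0.01,1],[0,0,0,0,0,0.02,1],[0,0,0,0,0,0.02,1],[0,0,0,0,0,0.03,1],[0,0,0,0,0,0.02,1],[0,0,0,0,0,0,1],[0,0,0,0,0,0,1],[0,0,0,0,0,0,1]]'; python3 wp.py w6 t
```

```text
clock: 9.77
ee_pos: [0.4725, -0.0063, 0.0291]
tcp_rot: [[0.143, 0.99, 0.002], [0.99, -0.143, 0.0], [0.0, 0.002, -1.0]]
ft_force: [0.5, 0.6, -0.2]
grip_width: 0.0854
clock: 11.02
ee_pos: [0.4706, -0.0066, 0.1278]
tcp_rot: [[0.144, 0.99, -0.001], [0.99, -0.144, 0.0], [-0.0, -0.001, -1.0]]
ft_force: [-0.8, -0.4, -0.8]
grip_width: 0.0589
11.0167 [ 0.4706 -0.0066  0.1278] yaw_y -8.25 [-1.4e-03  1.0e-04 -1.0e+00] 0.0589 [-0.78 -0.41 -0.83]
[226   0  52  12 403] ztop 0.0571 rim pts rect mm [array([442.8, 125.9]), array([ 1.8, 19.3]), np.float64(83.7)] circ [442.9 126.6]
[  240   189   165   166 22666] ztop 0.1596 rim pts rect mm [array([471. ,  -4.5]), array([61.3, 61.9]), np.float64(81.9)] circ [471.6  -4.3]
T [  487    28   153   240 18125] 0.0199 [array([666.5,  -7.8]), array([180.7,  92.4]), np.float64(78.5)]
T [450 359  12  41 248] 0.0138 [array([ 573.4, -215. ]), array([51.3,  5.5]), np.float64(80.9)]
```

```bash
python3 -m crank '[[0,0,1.24,0.0138,0.0217,0,1],[0,0,1.24,0.0138,0.0217,0,1],[0,0,1.24,0.0138,0.0217,0,1],[0,0,1.24,0.0138,0.0217,0,1],[0,0,1.24,0.0138,0.0217,0,1],[0,0,1.24,0.0138,0.0217,0,1],[0,0,1.24,0.0138,0.0217,0,1],[0,0,1.24,0.0138,0.0217,0,1],[0,0,1.24,0.0138,0.0217,0,1],[0,0,1.24,0.0138,0.0217,0,1],[0,0,0,0,0,0,1],[0,0,0,0,0,0,1],[0,0,0,0,0,0,1],[0,0,0,0,0,0,1]]'; python3 wp.py w7 t
```

```text
clock: 12.23
ee_pos: [0.6088, 0.2082, 0.1274]
tcp_rot: [[-0.07, 0.998, -0.002], [0.998, 0.07, -0.002], [-0.002, -0.002, -1.0]]
ft_force: [0.0, -0.7, -0.9]
grip_width: 0.0588
12.2333 [0.6088 0.2082 0.1274] yaw_y 4.02 [-0.002 -0.002 -1.   ] 0.0588 [ 0.03 -0.69 -0.89]
[ 271    1  109  112 9713] ztop 0.0653 rim pts rect mm [array([604.6, 302.3]), array([60.3, 60. ]), np.float64(4.2)] circ [604.7 301.9]
[  240   189   165   162 22542] ztop 0.159 rim pts rect mm [array([608.5, 210.2]), array([61.8, 61.8]), np.float64(4.1)] circ [609.3 210.2]
[  46  209  114   92 7239] ztop 0.0605 rim pts rect mm [array([446.2, 155.5]), array([60.4, 58.9]), np.float64(25.5)] circ [446.  155.4]
T [ 255    0  133  199 5429] 0.021 [array([604.4, 274.5]), array([ 90.4, 140.3]), np.float64(4.1)]
T [ 292   30   67   71 1275] 0.0194 [array([605.1, 302.1]), array([45.4, 45.4]), np.float64(4.2)]
T [306  45  43  46 658] 0.0105 [array([606.6, 302.5]), array([31.4, 31.3]), np.float64(4.0)]
```

View pics/w7.png

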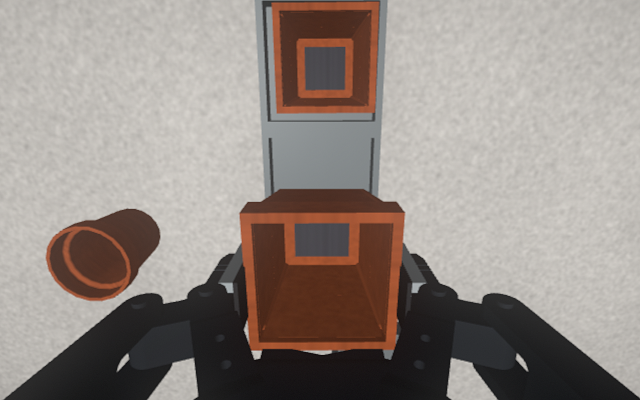

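```bash
python3 -m crank '[[0,0,0,0,0.001,-0.012,1],[0,0,0,0,0.001,-0.016,1],[0,0,0,0,0,-0.018,1],[0,0,0,0,0,-0.016,1],[0,0,0,0,0,-0.012,1],[0,0,0,0,0,-0.008,1],[0,0,0,0,0,-0.006,1],[0,0,0,0,0,-0.004,1],[0,0,0,0,0,-0.002,1],[0,0,0,0,0,0,1],[0,0,0,0,0,0,1],[0,0,0,0,0,0,1]]'
```

```text
clock: 13.28
ee_pos: [0.6102, 0.2125, 0.0351]
tcp_rot: [[-0.072, 0.997, 0.002], [0.997, 0.072, 0.001], [0.0, 0.002, -1.0]]
ft_force: [-0.9, 0.1, 0.1]
grip_width: 0.0589
```

```bash
python3 -m crank '[[0,0,0,0,0,-0.0015,1],[0,0,0,0,0,0,1],[0,0,0,0,0,0,0],[0,0,0,0,0,0,0],[0,0,0,0,0,0,0],[0,0,0,0,0,0,0],[0,0,0,0,0,0,0],[0,0,0,0,0,0,0],[0,0,0,0,0,0.01,0],[0,0,0,0,0,0.02,0],[0,0,0,0,0,0.03,0],[0,0,0,0,0,0.03,0],[0,0,0,0,0,0.03,0],[0,0,0,0,-0.02,0.03,0],[0,0,0,0,-0.02,0,0],[0,0,0,0,-0.02,0,0],[0,0,0,0,0,0,0],[0,0,0,0,0,0,0]]'; python3 wp.py w8 t
```

```text
clock: 14.78
ee_pos: [0.6099, 0.1503, 0.1839]
tcp_rot: [[-0.069, 0.998, 0.001], [0.998, 0.069, -0.0], [-0.0, 0.001, -1.0]]
ft_force: [-0.4, 0.4, -0.5]
grip_width: 0.0851
14.7833 [0.6099 0.1503 0.1839] yaw_y 3.94 [ 1.3e-03 -2.0e-04 -1.0e+00] 0.0851 [-0.36  0.43 -0.55]
[ 286    0   85   33 1902] ztop 0.0655 rim pts rect mm [array([606.5, 281.1]), array([59.9, 19.3]), np.float64(4.7)] circ [606.3 281.2]
[ 288   68   80   80 5172] ztop 0.0653 rim pts rect mm [array([610.6, 214.9]), array([60. , 58.7]), np.float64(4.1)] circ [610.6 215.2]
[  88  132   92   71 5001] ztop 0.0606 rim pts rect mm [array([446.2, 155.6]), array([60.1, 57.9]), np.float64(4.6)] circ [446.3 155.4]
T [ 270    0  109  160 4208] 0.0201 [array([606.2, 238.1]), array([ 90.3, 135.5]), np.float64(4.3)]
T [301  82  53  54 651] 0.0198 [array([610.1, 216.7]), array([45.6, 45.3]), np.float64(4.4)]
T [ 310  235  112  125 5969] 0.0199 [array([670. ,   9.1]), array([152.5,  90.6]), np.float64(78.8)]
```

```bash
python3 -m crank '[[0,0,-1.47,-0.0164,-0.005,0,0],[0,0,-1.47,-0.0164,-0.005,0,0],[0,0,-1.47,-0.0164,-0.005,0,0],[0,0,-1.47,-0.0164,-0.005,0,0],[0,0,-1.47,-0.0164,-0.005,0,0],[0,0,-1.47,-0.0164,-0.005,0,0],[0,0,-1.47,-0.0164,-0.005,0,0],[0,0,-1.47,-0.0164,-0.005,0,0],[0,0,-1.47,-0.0164,-0.005,0,0],[0,0,-1.47,-0.0164,-0.005,0,0],[0,0,0,0,0,0,0],[0,0,0,0,0,0,0],[0,0,0,0,0,0,0],[0,0,0,0,0,0,0]]'; python3 wp.py w9 t
```

```text
clock: 16.0
ee_pos: [0.4464, 0.1033, 0.183]
tcp_rot: [[0.182, 0.983, 0.001], [0.983, -0.182, 0.0], [0.0, 0.001, -1.0]]
ft_force: [0.7, -0.1, 0.7]
grip_width: 0.0858
16.0 [0.4464 0.1033 0.183 ] yaw_y -10.46 [ 1.e-03  1.e-04 -1.e+00] 0.0858 [ 0.67 -0.07  0.66]
[ 452    0  113   58 4662] ztop 0.0653 rim pts rect mm [array([611.2, 204.2]), array([61.3, 39.3]), np.float64(4.0)] circ [610.8 204.4]
[ 272   88   74   76 4378] ztop 0.061 rim pts rect mm [array([445.7, 155.1]), array([58.6, 58.2]), np.float64(56.8)] circ [445.8 155.1]
T [ 425    0  120   88 1621] 0.0202 [array([608.9, 204.3]), array([91.1, 73.5]), np.float64(4.1)]
T [452   0  16  56 403] 0.0193 [array([585.9, 210.3]), array([ 3.7, 47. ]), np.float64(5.7)]
T [488   0  37  46 587] 0.0193 [array([627.4, 202.5]), array([41.4, 21.3]), np.float64(55.6)]
T [  494   154   129   167 10110] 0.0206 [array([667. ,  -8.1]), array([180.5,  92.8]), np.float64(78.5)]
```

View pics/w8.png

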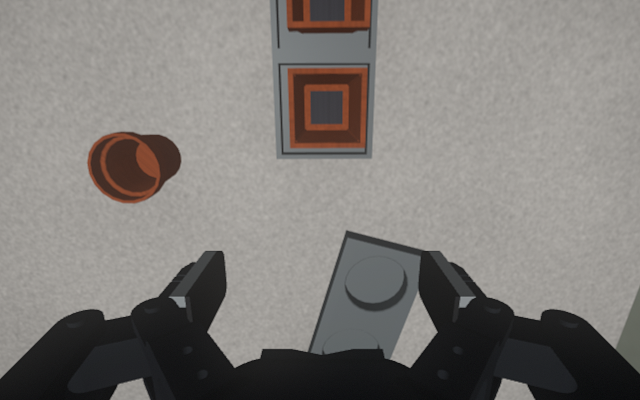

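View pics/w9.png

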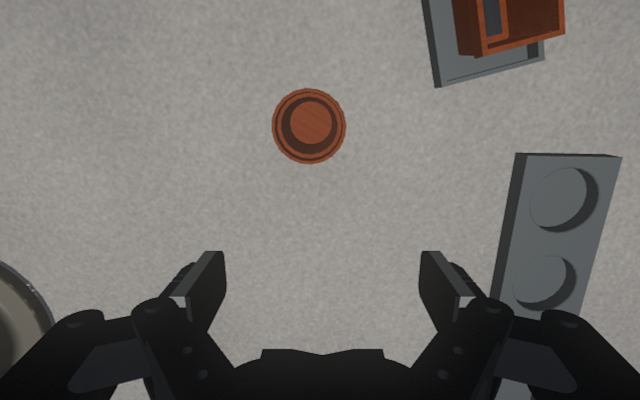

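```bash
cat > holes.py <<'E'
import cv2,numpy as np
from h import *
def holes(c,d):
    v,u=np.mgrid[0:400,0:640];P=pts(c,u,v,cv2.medianBlur(d,5))
    m=((P[...,2]>.0165)&(P[...,2]<.027)&(P[...,0]>.56)&(P[...,1]<.15)&(P[...,1]>-.15)).astype(np.uint8)
    cs,h=cv2.findContours(m,cv2.RETR_CCOMP,cv2.CHAIN_APPROX_NONE)
    for k,q in enumerate(cs):
        if h[0,k,3]>=0 and cv2.contourArea(q)>300:
            W=plane(c,q[:,0,0],q[:,0,1],.02)[:,:2].astype(np.float32)*1000
            print("hole",[np.round(a,1) for a in cv2.fitEllipse(W)])
E
python3 - <<'E'
from rig import env
import numpy as np
from holes import holes
holes(env.calibration("wrist"),np.load("pics/w9d.npy"))
E
python3 -m crank '[[0,0,0,-0.0007,0.017,-0.01,0],[0,0,0,0,0.017,-0.015,0],[0,0,0,0,0.0175,-0.02,0],[0,0,0,0,0,-0.025,0],[0,0,0,0,0,-0.025,0],[0,0,0,0,0,-0.02,0],[0,0,0,0,0,-0.018,0],[0,0,0,0,0,-0.012,0],[0,0,0,0,0,-0.008,0],[0,0,0,0,0,-0.003,0],[0,0,0,0,0,0,0],[0,0,0,0,0,0,0],[0,0,0,0,0,0,0]]'
python3 -m crank '[[0,0,0,0,0,0,1],[0,0,0,0,0,0,1],[0,0,0,0,0,0,1],[0,0,0,0,0,0,1],[0,0,0,0,0,0,1],[0,0,0,0,0,0,1],[0,0,0,0,0,0,1],[0,0,0,0,0,0.01,1],[0,0,0,0,0,0.02,1],[0,0,0,0,0,0.02,1],[0,0,0,0,0,0.03,1],[0,0,0,0,0,0.02,1],[0,0,0,0,0,0,1],[0,0,0,0,0,0,1],[0,0,0,0,0,0,1]]'; python3 wp.py w10 t
```

```text
hole [array([656.7, -51.7]), array([62.9, 65.4]), np.float64(133.7)]
hole [array([674.9,  37.8]), array([63.3, 65.4]), np.float64(154.6)]
clock: 17.13
ee_pos: [0.4458, 0.1542, 0.0277]
tcp_rot: [[0.183, 0.983, 0.002], [0.983, -0.183, 0.001], [0.001, 0.002, -1.0]]
ft_force: [-0.1, 0.0, 0.6]
grip_width: 0.0855
clock: 18.38
ee_pos: [0.4441, 0.1536, 0.1264]
tcp_rot: [[0.183, 0.983, -0.001], [0.983, -0.183, -0.0], [-0.001, -0.001, -1.0]]
ft_force: [-1.5, -0.3, -0.0]
grip_width: 0.0566
18.3833 [0.4441 0.1536 0.1264] yaw_y -10.55 [-1.2e-03 -3.0e-04 -1.0e+00] 0.0566 [-1.54 -0.31 -0.02]
[  489     0   146   131 14033] ztop 0.0653 rim pts rect mm [array([610. , 214.4]), array([61.5, 60.4]), np.float64(4.4)] circ [609.8 214.6]
[  247   193   151   162 18340] ztop 0.1593 rim pts rect mm [array([445. , 154.6]), array([60.7, 57.1]), np.float64(79.7)] circ [445.1 154.6]
T [ 452    0  147  152 4821] 0.0197 [array([607. , 221.9]), array([ 91.2, 108.5]), np.float64(4.1)]
T [ 535   28   44   78 1593] 0.0198 [array([621. , 214.9]), array([26.1, 45.7]), np.float64(4.1)]
T [491  43  18  75 728] 0.02 [array([585.2, 212.8]), array([ 3.5, 50.2]), np.float64(3.7)]
T [ 542  222   98  167 7869] 0.02 [array([6.627e+02, 1.000e-01]), array([178.5,  84.7]), np.float64(88.7)]
```

View pics/w10.png

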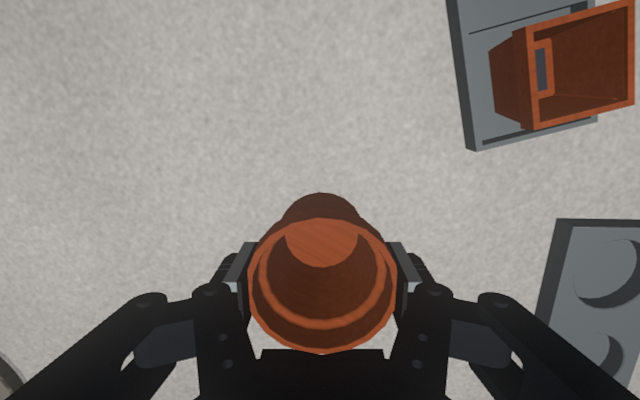

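```bash
python3 -m crank '[[0,0,0,0.0192,-0.0097,0,1],[0,0,0,0.0192,-0.0097,0,1],[0,0,0,0.0192,-0.0097,0,1],[0,0,0,0.0192,-0.0097,0,1],[0,0,0,0.0192,-0.0097,0,1],[0,0,0,0.0192,-0.0097,0,1],[0,0,0,0.0192,-0.0097,0,1],[0,0,0,0.0192,-0.0097,0,1],[0,0,0,0.0192,-0.0097,0,1],[0,0,0,0.0192,-0.0097,0,1],[0,0,0,0.0192,-0.0097,0,1],[0,0,0,0.0192,-0.0097,0,1],[0,0,0,0,0,0,1],[0,0,0,0,0,0,1],[0,0,0,0,0,0,1],[0,0,0,0,0,0,1]]'; python3 wp.py w11 t
```

```text
clock: 19.77
ee_pos: [0.6739, 0.0387, 0.1259]
tcp_rot: [[0.182, 0.983, -0.002], [0.983, -0.182, 0.001], [0.0, -0.003, -1.0]]
ft_force: [-0.7, 1.1, -0.1]
grip_width: 0.057
19.7667 [0.6739 0.0387 0.1259] yaw_y -10.48 [-2.5e-03  9.0e-04 -1.0e+00] 0.057 [-0.73  1.11 -0.11]
[117   0  82  10 491] ztop 0.0582 rim pts rect mm [array([589.4, 182.9]), array([12. ,  1.3]), np.float64(1.9)] circ [589.4 182.7]
[  247   193   151   162 18342] ztop 0.1586 rim pts rect mm [array([674.9,  39.8]), array([60.2, 57.2]), np.float64(78.7)] circ [674.5  39.8]
T [154   0  47  11 236] 0.0184 [array([602.3, 189.1]), array([27.2,  2.3]), np.float64(6.2)]
T [ 121    0  143   53 2043] 0.0203 [array([610.6, 183.1]), array([90.5, 31. ]), np.float64(4.0)]
T [ 266  137  120   95 5063] 0.021 [array([678. ,  44.7]), array([73.6, 90.3]), np.float64(78.5)]
```

View pics/w11.png

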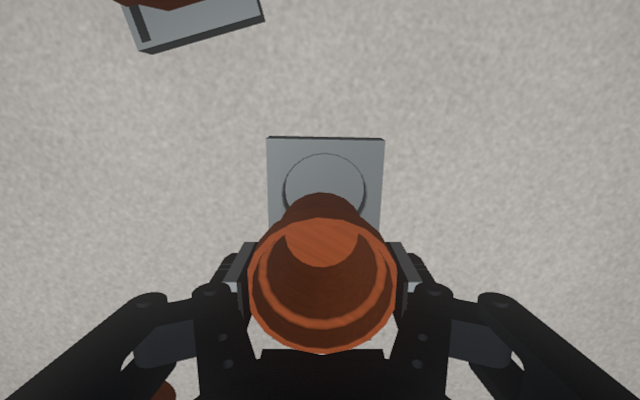

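```bash
python3 -m crank '[[0,0,0,-0.0005,-0.0015,-0.012,1],[0,0,0,-0.0005,-0.001,-0.016,1],[0,0,0,0,0,-0.016,1],[0,0,0,0,0,-0.014,1],[0,0,0,0,0,-0.01,1],[0,0,0,0,0,-0.006,1],[0,0,0,0,0,0,1],[0,0,0,0,0,0,1],[0,0,0,0,0,0,1]]';python3 wp.py w12 t
```

```text
clock: 20.57
ee_pos: [0.675, 0.0349, 0.0539]
tcp_rot: [[0.183, 0.983, 0.002], [0.983, -0.183, 0.0], [0.0, 0.002, -1.0]]
ft_force: [-0.5, -0.0, -1.1]
grip_width: 0.0563
20.5667 [0.675  0.0349 0.0539] yaw_y -10.54 [ 0.0021  0.     -1.    ] 0.0563 [-0.51 -0.04 -1.1 ]
[  247   193   151   162 18354] ztop 0.0866 rim pts rect mm [array([675.9,  36. ]), array([60.3, 57. ]), np.float64(79.7)] circ [675.8  35.9]
T [  42    0  111   27 1590] 0.0193 [array([589.4, 171.2]), array([47.7, 11.7]), np.float64(3.1)]
T [ 240  144  167   98 8473] 0.0208 [array([679.5,  53.6]), array([55.6, 90.7]), np.float64(78.5)]
T [249 315  25  44 547] 0.0208 [array([624. , -31.7]), array([33.3, 15. ]), np.float64(78.5)]
T [367 316  25  43 458] 0.0209 [array([698.1, -46.4]), array([33.2, 13.8]), np.float64(78.8)]
```

View pics/w12.png

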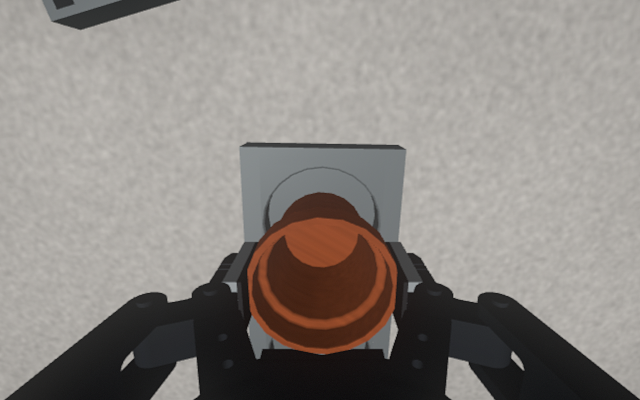

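```bash
python3 -m crank '[[0,0,0,-0.0005,0.0015,-0.005,1],[0,0,0,0,0,-0.006,1],[0,0,0,0,0,-0.005,1],[0,0,0,0,0,-0.003,1],[0,0,0,0,0,-0.002,1],[0,0,0,0,0,0,1],[0,0,0,0,0,0,1],[0,0,0,0,0,0,1]]'
```

```text
clock: 21.28
ee_pos: [0.6731, 0.0366, 0.0322]
tcp_rot: [[0.183, 0.983, -0.001], [0.983, -0.183, 0.0], [0.0, -0.001, -1.0]]
ft_force: [-4.9, -1.0, 4.6]
grip_width: 0.0567
```

Floor contact (4.6 N). Release, retreat, and go view round pot b.

```bash
python3 -m crank '[[0,0,0,0,0,0,0],[0,0,0,0,0,0,0],[0,0,0,0,0,0,0],[0,0,0,0,0,0,0],[0,0,0,0,0,0,0],[0,0,0,0,0,0,0],[0,0,0,0,0,0.01,0],[0,0,0,0,0,0.02,0],[0,0,0,0,0,0.03,0],[0,0,0,0,0,0.03,0],[0,0,0,0,0,0.03,0],[0,0,0,0,-0.02,0.03,0],[0,0,0,0,-0.02,0,0],[0,0,0,0,-0.02,0,0],[0,0,0,0,0,0,0],[0,0,0,0,0,0,0]]'; python3 wp.py w13 t
```

```text
clock: 22.62
ee_pos: [0.6736, -0.026, 0.1828]
tcp_rot: [[0.187, 0.982, 0.001], [0.982, -0.187, -0.001], [-0.001, 0.001, -1.0]]
ft_force: [-0.2, 0.8, 0.1]
grip_width: 0.0854
22.6167 [ 0.6736 -0.026   0.1828] yaw_y -10.77 [ 1.e-03 -9.e-04 -1.e+00] 0.0854 [-0.17  0.77  0.1 ]
[ 268   71   76   79 4742] ztop 0.0649 rim pts rect mm [array([673.6,  37.8]), array([58. , 58.3]), np.float64(80.0)] circ [673.9  37.7]
T [  259    57   104   192 10393] 0.0201 [array([666.9,  -5.2]), array([180.6,  90.4]), np.float64(78.7)]
T [284  85  49  51 428] 0.0195 [array([673.8,  40.2]), array([43. , 42.8]), np.float64(78.0)]
T [260 292  79  61 817] 0.0136 [array([ 619.3, -184.9]), array([78.3, 84. ]), np.float64(81.2)]
```

View pics/w13.png

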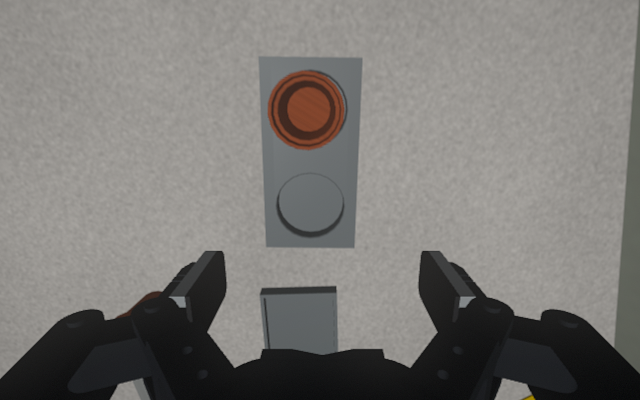

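```bash
python3 -m crank '[[0,0,0,-0.0176,-0.0145,0,0],[0,0,0,-0.0176,-0.0145,0,0],[0,0,0,-0.0176,-0.0145,0,0],[0,0,0,-0.0176,-0.0145,0,0],[0,0,0,-0.0176,-0.0145,0,0],[0,0,0,-0.0176,-0.0145,0,0],[0,0,0,-0.0176,-0.0145,0,0],[0,0,0,-0.0176,-0.0145,0,0],[0,0,0,-0.0176,-0.0145,0,0],[0,0,0,-0.0176,-0.0145,0,0],[0,0,0,-0.0176,-0.0145,0,0],[0,0,0,-0.0176,-0.0145,0,0],[0,0,0,0,0,0,0],[0,0,0,0,0,0,0],[0,0,0,0,0,0,0],[0,0,0,0,0,0,0]]'; python3 wp.py w14 t
```

```text
clock: 24.0
ee_pos: [0.4639, -0.1956, 0.1817]
tcp_rot: [[0.18, 0.984, 0.001], [0.984, -0.18, 0.001], [0.001, 0.0, -1.0]]
ft_force: [0.1, 1.0, 1.2]
grip_width: 0.0855
24.0 [ 0.4639 -0.1956  0.1817] yaw_y -10.35 [ 5.e-04  8.e-04 -1.e+00] 0.0855 [0.08 1.01 1.25]
[ 272   93   74   76 4369] ztop 0.061 rim pts rect mm [array([ 462.5, -146.8]), array([58.4, 58.3]), np.float64(15.2)] circ [ 462.5 -147. ]
[ 284  268   35   77 1678] ztop 0.0266 rim pts rect mm [array([ 418.4, -332.3]), array([86.6, 24. ]), np.float64(89.7)] circ [ 416.3 -332.3]
T [ 459    0  117   31 2874] 0.0206 [array([651.4, -85.4]), array([22.8, 92.1]), np.float64(78.6)]
T [ 427   97  106  194 2697] 0.0145 [array([ 608.8, -248.9]), array([200. ,  85.4]), np.float64(81.0)]
```

View pics/w14.png

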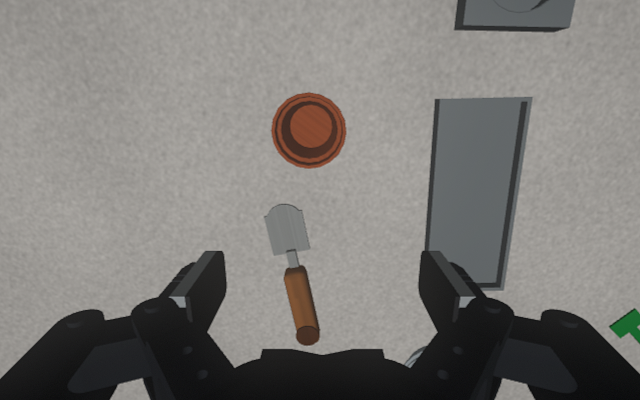

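```bash
python3 -m crank '[[0,0,0,-0.0012,0.0155,-0.01,0],[0,0,0,0,0.0165,-0.015,0],[0,0,0,0,0.0165,-0.02,0],[0,0,0,0,0,-0.025,0],[0,0,0,0,0,-0.025,0],[0,0,0,0,0,-0.02,0],[0,0,0,0,0,-0.017,0],[0,0,0,0,0,-0.012,0],[0,0,0,0,0,-0.008,0],[0,0,0,0,0,-0.003,0],[0,0,0,0,0,0,0],[0,0,0,0,0,0,0],[0,0,0,0,0,0,0]]'
python3 -m crank '[[0,0,0,0,0,0,1],[0,0,0,0,0,0,1],[0,0,0,0,0,0,1],[0,0,0,0,0,0,1],[0,0,0,0,0,0,1],[0,0,0,0,0,0,1],[0,0,0,0,0,0,1],[0,0,0,0,0,0.01,1],[0,0,0,0,0,0.02,1],[0,0,0,0,0,0.02,1],[0,0,0,0,0,0.03,1],[0,0,0,0,0,0.02,1],[0,0,0,0,0,0,1],[0,0,0,0,0,0,1],[0,0,0,0,0,0,1]]'; python3 wp.py w15 t
```

```text
clock: 25.13
ee_pos: [0.4623, -0.1493, 0.0277]
tcp_rot: [[0.183, 0.983, 0.002], [0.983, -0.183, -0.0], [-0.0, 0.002, -1.0]]
ft_force: [0.2, -0.1, 1.0]
grip_width: 0.0853
clock: 26.38
ee_pos: [0.4606, -0.1488, 0.1264]
tcp_rot: [[0.183, 0.983, -0.001], [0.983, -0.183, 0.001], [0.0, -0.001, -1.0]]
ft_force: [-0.4, 0.3, -1.9]
grip_width: 0.0566
26.3833 [ 0.4606 -0.1488  0.1264] yaw_y -10.54 [-1.e-03  5.e-04 -1.e+00] 0.0566 [-0.43  0.3  -1.88]
[  246   191   152   162 18419] ztop 0.1594 rim pts rect mm [array([ 461.8, -146.7]), array([60.5, 57.6]), np.float64(82.7)] circ [ 461.4 -146.5]
T [ 497    0  143   81 6398] 0.0199 [array([653.9, -69.9]), array([52.9, 93.1]), np.float64(78.7)]
T [ 457  155  125  171 2969] 0.0138 [array([ 611.9, -227. ]), array([157.3,  86.4]), np.float64(80.9)]
```

```bash
python3 -m crank '[[0,0,0,0.0178,0.0087,0,1],[0,0,0,0.0178,0.0087,0,1],[0,0,0,0.0178,0.0087,0,1],[0,0,0,0.0178,0.0087,0,1],[0,0,0,0.0178,0.0087,0,1],[0,0,0,0.0178,0.0087,0,1],[0,0,0,0.0178,0.0087,0,1],[0,0,0,0.0178,0.0087,0,1],[0,0,0,0.0178,0.0087,0,1],[0,0,0,0.0178,0.0087,0,1],[0,0,0,0.0178,0.0087,0,1],[0,0,0,0,0,-0.012,1],[0,0,0,0,0,-0.016,1],[0,0,0,0,0,-0.016,1],[0,0,0,0,0,-0.014,1],[0,0,0,0,0,-0.01,1],[0,0,0,0,0,0,1],[0,0,0,0,0,0,1],[0,0,0,0,0,0,1]]'; python3 wp.py w16 t
```

```text
clock: 28.02
ee_pos: [0.6574, -0.0537, 0.0592]
tcp_rot: [[0.183, 0.983, 0.001], [0.983, -0.183, -0.0], [-0.0, 0.001, -1.0]]
ft_force: [-0.2, 0.2, -1.6]
grip_width: 0.0561
28.0167 [ 0.6574 -0.0537  0.0592] yaw_y -10.56 [ 7.e-04 -3.e-04 -1.e+00] 0.0561 [-0.16  0.18 -1.61]
[  243     0   153   122 15594] ztop 0.0649 rim pts rect mm [array([672.5,  30.8]), array([45.4, 59.2]), np.float64(78.9)] circ [673.7  37.5]
[  246   191   152   162 18439] ztop 0.0921 rim pts rect mm [array([658.4, -51.4]), array([60.2, 57.7]), np.float64(83.0)] circ [657.9 -51.2]
T [  234     0   183   242 17635] 0.0212 [array([ 6.687e+02, -6.000e-01]), array([130.7,  90.6]), np.float64(78.6)]
T [ 276    6   88   96 1938] 0.0195 [array([674.3,  37.7]), array([43.2, 43.2]), np.float64(20.2)]
```

View pics/w16.png

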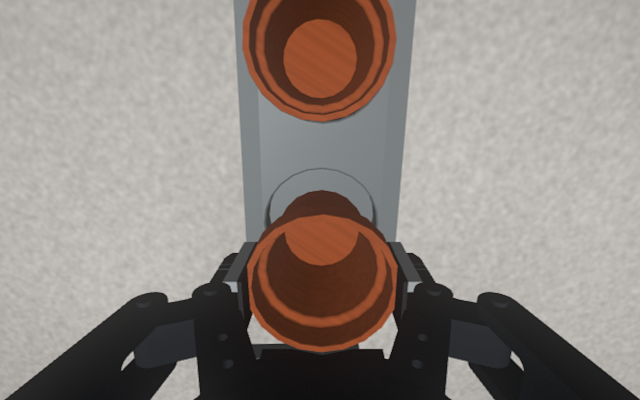

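Centred over the hole. Lower 27 mm, release, rise.

```bash
python3 -m crank '[[0,0,0,-0.0005,0,-0.007,1],[0,0,0,0,0,-0.008,1],[0,0,0,0,0,-0.006,1],[0,0,0,0,0,-0.004,1],[0,0,0,0,0,-0.002,1],[0,0,0,0,0,0,1],[0,0,0,0,0,0,1],[0,0,0,0,0,0,1]]'
python3 -m crank '[[0,0,0,0,0,0,0],[0,0,0,0,0,0,0],[0,0,0,0,0,0,0],[0,0,0,0,0,0,0],[0,0,0,0,0,0,0],[0,0,0,0,0,0,0],[0,0,0,0,0,0.01,0],[0,0,0,0,0,0.02,0],[0,0,0,0,0,0.03,0],[0,0,0,0,0,0.03,0],[0,0,0,0,0,0.03,0],[0,0,0,0,-0.02,0.03,0],[0,0,0,0,-0.02,0,0],[0,0,0,0,-0.02,0,0],[0,0,0,0,0,0,0],[0,0,0,0,0,0,0]]'; python3 wp.py w17 t
```

```text
clock: 28.73
ee_pos: [0.656, -0.0532, 0.0321]
tcp_rot: [[0.183, 0.983, -0.001], [0.983, -0.183, 0.0], [0.0, -0.001, -1.0]]
ft_force: [-4.3, 1.6, 4.6]
grip_width: 0.0568
clock: 30.07
ee_pos: [0.6562, -0.1157, 0.1827]
tcp_rot: [[0.187, 0.982, 0.001], [0.982, -0.187, -0.001], [-0.001, 0.001, -1.0]]
ft_force: [-0.6, 0.9, -0.1]
grip_width: 0.0853
30.0667 [ 0.6562 -0.1157  0.1827] yaw_y -10.76 [ 8.e-04 -1.e-03 -1.e+00] 0.0853 [-0.62  0.87 -0.13]
[ 270    0   71   29 1423] ztop 0.0652 rim pts rect mm [array([669.7,  15.6]), array([15.7, 49.6]), np.float64(79.2)] circ [671.   22.4]
[ 268   69   77   80 4765] ztop 0.065 rim pts rect mm [array([657. , -50.9]), array([58.4, 58.5]), np.float64(35.9)] circ [657.1 -51. ]
T [ 256    0  109  160 9114] 0.0203 [array([662.5, -27.4]), array([134.7,  90.3]), np.float64(78.8)]
T [284  84  50  51 438] 0.0194 [array([657. , -48.6]), array([43.2, 43. ]), np.float64(16.6)]
T [ 256  212   85  140 1501] 0.0139 [array([ 612.2, -229.5]), array([167.6,  84.3]), np.float64(81.2)]
```

View pics/w17.png

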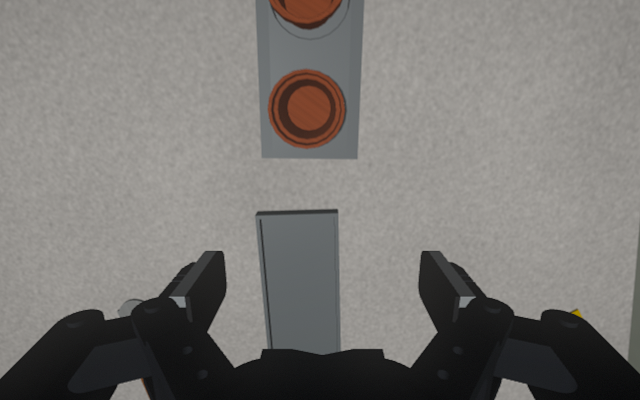

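```bash
python3 -m crank '[[0,0,0.9,-0.0197,-0.0205,0,0],[0,0,0.9,-0.0197,-0.0205,0,0],[0,0,0.9,-0.0197,-0.0205,0,0],[0,0,0.9,-0.0197,-0.0205,0,0],[0,0,0.9,-0.0197,-0.0205,0,0],[0,0,0.9,-0.0197,-0.0205,0,0],[0,0,0.9,-0.0197,-0.0205,0,0],[0,0,0.9,-0.0197,-0.0205,0,0],[0,0,0.9,-0.0197,-0.0205,0,0],[0,0,0.9,-0.0197,-0.0205,0,0],[0,0,0.9,-0.0197,-0.0205,0,0],[0,0,0.9,-0.0197,-0.0205,0,0],[0,0,0,0,0,0,0],[0,0,0,0,0,0,0],[0,0,0,0,0,0,0],[0,0,0,0,0,0,0]]'; python3 wp.py w18 t
python3 - <<'E'
from rig import env
import cv2,numpy as np
from h import *
c=env.calibration("wrist");b=cv2.imread("pics/w18.png");d=np.load("pics/w18d.npy")
hsv=cv2.cvtColor(b,cv2.COLOR_BGR2HSV)
v,u=np.mgrid[0:400,0:640];P=pts(c,u,v,d)
m=((hsv[...,0]<20)&(hsv[...,1]>80)&(P[...,2]<.035)&(P[...,2]>.008)&(d>0)).astype(np.uint8)
k,l,st,ce=cv2.connectedComponentsWithStats(m)
i=1+np.argmax(st[1:,4]);t=(l==i);print(st[i],"ztop",np.percentile(P[t][:,2],90))
t=t&(P[...,2]>.018)
print([np.round(a,1) for a in cv2.minAreaRect((P[t][:,:2]*1000).astype(np.float32))])
E
```

```text
clock: 31.45
ee_pos: [0.4222, -0.3571, 0.1816]
tcp_rot: [[-0.008, 1.0, 0.001], [1.0, 0.008, 0.002], [0.002, 0.001, -1.0]]
ft_force: [0.0, 1.1, 0.2]
grip_width: 0.0856
31.45 [ 0.4222 -0.3571  0.1816] yaw_y 0.49 [ 8.0e-04  1.6e-03 -1.0e+00] 0.0856 [0.03 1.14 0.16]
[ 303  105   26   95 2274] ztop 0.0267 rim pts rect mm [array([ 417.3, -333.4]), array([22.7, 87.4]), np.float64(0.5)] circ [ 417.  -333.4]
[110 378  40  22 571] ztop 0.2474 rim pts rect mm [array([ 364.5, -366.4]), array([11.7,  3. ]), np.float64(29.4)] circ [ 365.  -367.3]
T [ 456    0  148  176 2892] 0.0144 [array([ 605.4, -271.8]), array([153.7,  86.5]), np.float64(81.2)]
T [402 229  82  58 348] 0.0226 [array([ 536.9, -430.2]), array([93.1, 34.6]), np.float64(34.6)]
[ 304  105   25   95 2277] ztop 0.02629799342016317
[array([ 416.9, -333.6]), array([22.9, 87.4]), np.float64(0.6)]
```

View pics/w18.png

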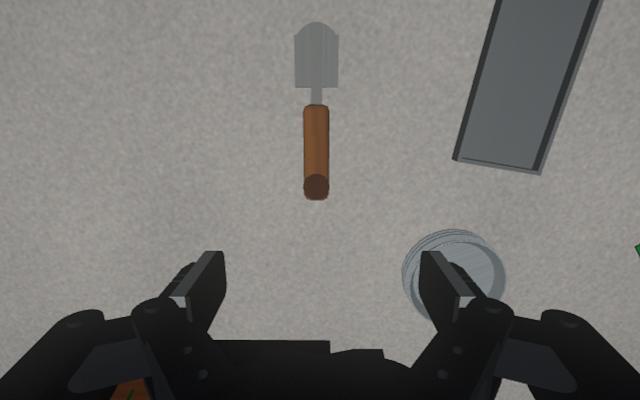

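```bash
python3 -m crank '[[0,0,0,-0.0025,0.0136,-0.01,0.4],[0,0,0,-0.0025,0.015,-0.015,0.4],[0,0,0,0,0.015,-0.025,0.4],[0,0,0,0,0,-0.03,0.4],[0,0,0,0,0,-0.03,0.4],[0,0,0,0,0,-0.02,0.4],[0,0,0,0,0,-0.01,0.4],[0,0,0,0,0,-0.006,0.4],[0,0,0,0,0,0,0.4],[0,0,0,0,0,0,0.4],[0,0,0,0,0,0,0.4]]'; python3 wp.py w19
```

```text
clock: 32.42
ee_pos: [0.4165, -0.3166, 0.0372]
tcp_rot: [[-0.005, 1.0, 0.003], [1.0, 0.005, -0.002], [-0.002, 0.003, -1.0]]
ft_force: [-0.4, -0.5, 0.6]
grip_width: 0.0514
32.4167 [ 0.4165 -0.3166  0.0372] yaw_y 0.27 [ 0.0027 -0.0018 -1.    ] 0.0514 [-0.41 -0.46  0.58]
[ 300  184   45  157 6441] ztop 0.0266 rim pts rect mm [array([ 416.8, -332.4]), array([23.9, 87.2]), np.float64(0.6)] circ [ 418.1 -332.4]
```

View pics/w19.png

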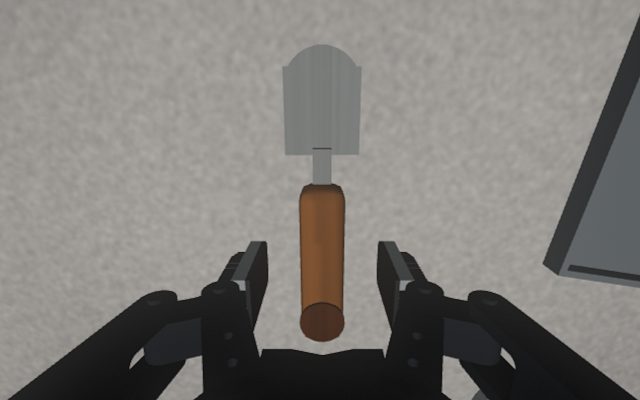

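```bash
python3 -m crank '[[0,0,0,0,0.003,-0.008,0.4],[0,0,0,0,0,-0.01,0.4],[0,0,0,0,0,-0.008,0.4],[0,0,0,0,0,-0.005,0.4],[0,0,0,0,0,-0.002,0.4],[0,0,0,0,0,0,0.4],[0,0,0,0,0,0,0.4],[0,0,0,0,0,0,0.4]]'
```

```text
clock: 33.13
ee_pos: [0.4154, -0.3131, 0.003]
tcp_rot: [[-0.004, 1.0, 0.0], [1.0, 0.004, -0.0], [-0.0, 0.0, -1.0]]
ft_force: [-0.4, -0.7, -0.3]
grip_width: 0.0513
```

```bash
python3 -m crank '[[0,0,0,0,0,0,1],[0,0,0,0,0,0,1],[0,0,0,0,0,0,1],[0,0,0,0,0,0,1],[0,0,0,0,0,0,1],[0,0,0,0,0,0,1],[0,0,0,0,0,0,1]]'
python3 -m crank '[[0,0,0,0,0,0.01,1],[0,0,0,0,0,0.015,1],[0,0,0,0,0,0.015,1],[0,0,0,0,0,0.01,1],[0,0,0,0,0,0,1],[0,0,0,0,0,0,1],[0,0,0,0,0,0,1]]'; python3 wp.py w20 t
python3 - <<'E'
from rig import env
import cv2,numpy as np
from h import *
c=env.calibration("wrist");d=np.load("pics/w20d.npy");s=env.read_state()
v,u=np.mgrid[0:400,0:640];P=pts(c,u,v,d)
# blade region ahead
t=(np.abs(P[...,0]-s["ee_pos"][0])<.035)&(P[...,1]-s["ee_pos"][1]>.045)&(P[...,1]-s["ee_pos"][1]<.11)&(P[...,2]>.02)&(P[...,2]<.1)
q=P[t];print(len(q));print(q.mean(0),np.linalg.lstsq(np.c_[q[:,:2]-q[:,:2].mean(0),np.ones(len(q))],q[:,2],rcond=None)[0],[np.round(a,1) for a in cv2.minAreaRect((q[:,:2]*1000).astype(np.float32))])
E
```

```text
clock: 33.72
ee_pos: [0.4157, -0.3132, 0.0034]
tcp_rot: [[-0.004, 1.0, 0.001], [1.0, 0.004, -0.001], [-0.001, 0.001, -1.0]]
ft_force: [-0.3, -0.8, 6.1]
grip_width: 0.0229
clock: 34.3
ee_pos: [0.4146, -0.3121, 0.0521]
tcp_rot: [[-0.005, 1.0, -0.001], [1.0, 0.005, 0.001], [0.001, -0.001, -1.0]]
ft_force: [-0.3, 0.2, -1.7]
grip_width: 0.0229
34.3 [ 0.4146 -0.3121  0.0521] yaw_y 0.26 [-0.0013  0.0011 -1.    ] 0.0229 [-0.31  0.19 -1.73]
[ 294  210   57   72 3111] ztop 0.0739 rim pts rect mm [array([ 415.3, -300.9]), array([23.3, 26.6]), np.float64(0.4)] circ [ 414.7 -300.8]
[315 274  34  21 303] ztop 0.0741 rim pts rect mm [array([ 419.6, -315.4]), array([10.4, 14.6]), np.float64(88.5)] circ [ 420.  -316.8]
T [ 540    9  100  276 4222] 0.014 [array([ 593.3, -273.2]), array([147. ,  65.1]), np.float64(81.4)]
10504
[ 0.41500097 -0.24321754  0.05218306] [-0.00212217  0.00124941  0.05218306] [array([ 415. , -242.5]), array([40.3, 49.1]), np.float64(0.1)]
```

View pics/w20.png

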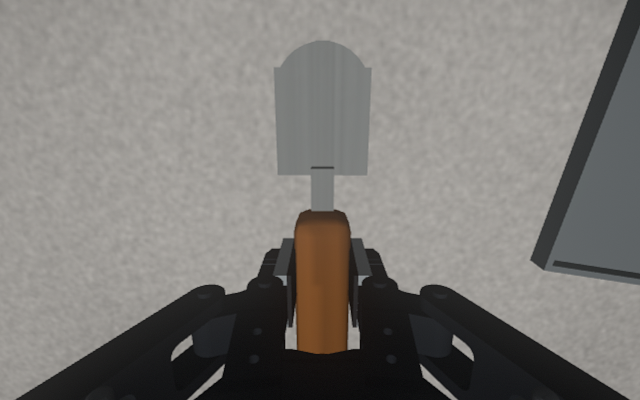

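```bash
python3 -m crank '[[0,0,-0.93,0.0192,0.0048,0.002,1],[0,0,-0.93,0.0192,0.0048,0.002,1],[0,0,-0.93,0.0192,0.0048,0,1],[0,0,-0.93,0.0192,0.0048,0,1],[0,0,-0.93,0.0192,0.0048,0,1],[0,0,-0.93,0.0192,0.0048,0,1],[0,0,-0.93,0.0192,0.0048,0,1],[0,0,-0.93,0.0192,0.0048,0,1],[0,0,-0.93,0.0192,0.0048,0,1],[0,0,-0.93,0.0192,0.0048,0,1],[0,0,0,0,0,0,1],[0,0,0,0,0,0,1],[0,0,0,0,0,0,1],[0,0,0,0,0,0,1]]'; python3 wp.py w21 t
```

```text
clock: 35.52
ee_pos: [0.6054, -0.2658, 0.0561]
tcp_rot: [[0.159, 0.987, -0.002], [0.987, -0.159, -0.0], [-0.001, -0.002, -1.0]]
ft_force: [0.3, 0.3, -1.2]
grip_width: 0.0227
35.5167 [ 0.6054 -0.2658  0.0561] yaw_y -9.15 [-2.3e-03 -2.0e-04 -1.0e+00] 0.0227 [ 0.3   0.32 -1.24]
[ 294  211   57   77 2773] ztop 0.0779 rim pts rect mm [array([ 607.5, -257.2]), array([31.5, 23.5]), np.float64(81.6)] circ [ 608.  -258.1]
T [ 238    4  168  273 6429] 0.0148 [array([ 612.7, -225.2]), array([153.6,  84.6]), np.float64(81.1)]
```

View pics/w21.png

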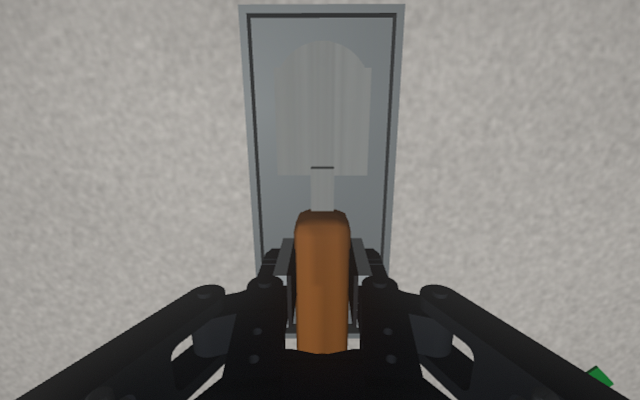

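```bash
python3 -m crank '[[0,0,0,0,0.001,-0.01,1],[0,0,0,0,0,-0.012,1],[0,0,0,0,0,-0.01,1],[0,0,0,0,0,-0.007,1],[0,0,0,0,0,-0.004,1],[0,0,0,0,0,0,1],[0,0,0,0,0,0,1],[0,0,0,0,0,0,1]]'; python3 wp.py w22 t
```

```text
clock: 36.23
ee_pos: [0.6077, -0.2641, 0.0143]
tcp_rot: [[0.157, 0.988, 0.001], [0.988, -0.157, -0.001], [-0.0, 0.001, -1.0]]
ft_force: [0.5, 0.2, -0.9]
grip_width: 0.0232
36.2333 [ 0.6077 -0.2641  0.0143] yaw_y -9.05 [ 1.e-03 -6.e-04 -1.e+00] 0.0232 [ 0.53  0.15 -0.87]
[ 294  210   57   57 2262] ztop 0.0359 rim pts rect mm [array([ 610.6, -249.4]), array([19.4, 23.6]), np.float64(81.1)] circ [ 610.5 -250.2]
T [ 208    0   37  293 3545] 0.0146 [array([ 573.8, -214.2]), array([130.8,   5. ]), np.float64(80.9)]
T [ 393    0   33  291 3401] 0.0147 [array([ 652.8, -225.5]), array([128.5,   4.9]), np.float64(80.9)]
T [  274    41    98   187 12843] 0.0147 [array([ 617.4, -208.7]), array([75.9, 40.2]), np.float64(80.8)]
```

View pics/w22.png

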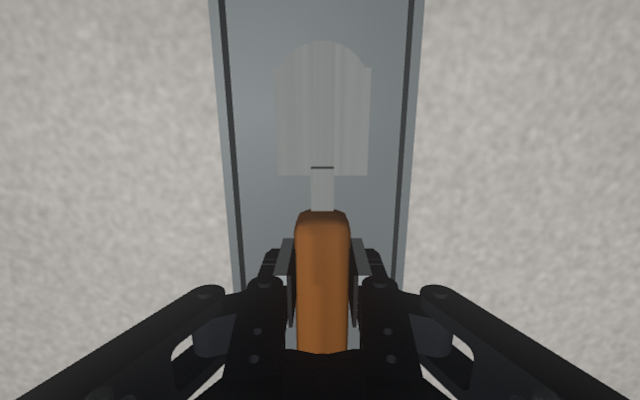

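```bash
python3 -m crank '[[0,0,0,-0.001,0,-0.003,1],[0,0,0,0,0,-0.003,1],[0,0,0,0,0,-0.0015,1],[0,0,0,0,0,0,1],[0,0,0,0,0,0,1],[0,0,0,0,0,0,1]]'
```

```text
clock: 36.78
ee_pos: [0.6066, -0.2641, 0.0075]
tcp_rot: [[0.157, 0.988, 0.001], [0.988, -0.157, -0.0], [-0.0, 0.001, -1.0]]
ft_force: [-1.0, 0.1, 5.1]
grip_width: 0.0228
```

```bash
python3 -m crank '[[0,0,0,0,0,0,0.65],[0,0,0,0,0,0,0.6],[0,0,0,0,0,0,0.6],[0,0,0,0,0,0,0.6],[0,0,0,0,0,0,0.6]]'
python3 -m crank '[[0,0,0,0,0,0.008,0.6],[0,0,0,0,0,0.012,0.6],[0,0,0,0,0,0.02,0.6],[0,0,0,0,0,0.03,0.6],[0,0,0,0,0,0.03,0.4],[0,0,0,0,0,0.03,0.2],[0,0,0,-0.02,-0.025,0.03,0],[0,0,0,-0.02,-0.025,0.02,0],[0,0,0,-0.02,-0.025,0.02,0],[0,0,0,-0.01,-0.02,0,0],[0,0,0,0,0,0,0],[0,0,0,0,0,0,0],[0,0,0,0,0,0,0]]'; python3 wp.py w23 t
```

```text
clock: 37.2
ee_pos: [0.6061, -0.2637, 0.0059]
tcp_rot: [[0.157, 0.988, -0.0], [0.988, -0.157, 0.0], [0.0, -0.0, -1.0]]
ft_force: [0.1, -0.8, 0.4]
grip_width: 0.034
clock: 38.28
ee_pos: [0.5379, -0.3565, 0.2053]
tcp_rot: [[0.157, 0.988, 0.001], [0.988, -0.157, 0.001], [0.001, 0.001, -1.0]]
ft_force: [1.1, 0.1, 0.0]
grip_width: 0.0853
38.2833 [ 0.5379 -0.3565  0.2053] yaw_y -9.01 [ 0.0014  0.0011 -1.    ] 0.0853 [1.13 0.09 0.01]
[ 364   38   29   99 2493] ztop 0.0308 rim pts rect mm [array([ 603.8, -284.5]), array([86.6, 23.9]), np.float64(81.2)] circ [ 603.7 -284.5]
[110 386  39  14 429] ztop 0.0508 rim pts rect mm [array([ 284.6, -563.2]), array([33.7,  3.4]), np.float64(3.4)] circ [ 284.6 -562.8]
T [ 333    0   94  156 1848] 0.0141 [array([ 604.9, -276.4]), array([142. ,  84.3]), np.float64(81.2)]
T [ 363   17   31  121 1636] 0.0264 [array([ 606.1, -273.9]), array([108.4,  24.3]), np.float64(81.0)]
T [308 217  82  34 260] 0.0224 [array([ 555. , -420.9]), array([88.6, 29.1]), np.float64(1.7)]
```

View pics/w23.png

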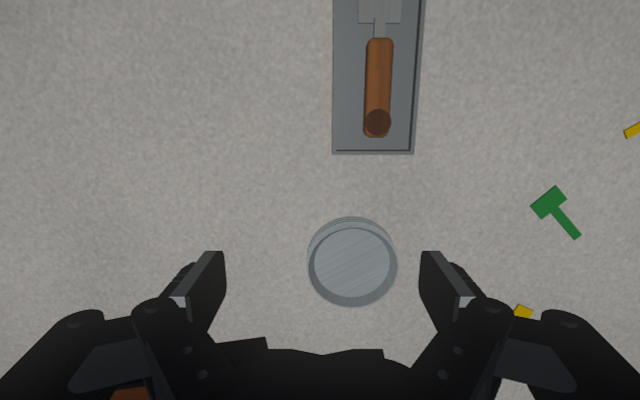

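Run:
```python
from rig import env
import cv2,numpy as np
from h import *
for n in("top","scene"):
    p,d=env.grab_frame(n);b=p[...,::-1]
    r=(slice(125,275),slice(120,510)) if n=="top" else (slice(80,340),slice(170,470))
    cv2.imwrite(f"pics/{n}F.png",cv2.convertScaleAbs(cv2.resize(np.ascontiguousarray(b[r]),None,fx=2,fy=2,interpolation=cv2.INTER_CUBIC),alpha=1.5))
    o=cv2.imread(f"pics/{n}0.png");c=env.calibration(n)
    df=cv2.absdiff(o,np.ascontiguousarray(b)).max(2)
    if n=="top": print("bowl diff",np.percentile(df[180:235,135:182],[50,99]),"foil diff",np.percentile(df[178:215,455:495],[50,99]))
    v,u=np.mgrid[0:400,0:640];P=pts(c,u,v,d)
    hsv=cv2.cvtColor(np.ascontiguousarray(b),cv2.COLOR_BGR2HSV)
    red=(((hsv[...,0]<14)|(hsv[...,0]>172))&(hsv[...,1]>80)&(P[...,0]>.55)&(P[...,0]<.75)&(np.abs(P[...,1])<.4)).astype(np.uint8)
    k,l,st,ce=cv2.connectedComponentsWithStats(red)
    for i in range(1,k):
        if st[i,4]>40:
            q=P[l==i];print(n,st[i],np.percentile(q[:,2],95).round(4),q[:,:2].mean(0).round(3))
s=env.read_state();print(s["clock"],s["dq"].round(3))
```

```text
bowl diff [6. 8.] foil diff [43.   93.21]
top [294 150  21  20 312] 0.0658 [0.679 0.039]
top [326 156  19  19 231] 0.064 [ 0.659 -0.05 ]
top [233 172  22  23 354] 0.0677 [0.615 0.22 ]
top [202 175  23  23 364] 0.0671 [0.608 0.309]
top [399 178  30  10 220] 0.0325 [ 0.602 -0.283]
scene [230 151  16  22 158] 0.0317 [ 0.608 -0.28 ]
scene [257 201  20  24 352] 0.0647 [ 0.657 -0.053]
scene [271 223  20  24 370] 0.0654 [0.673 0.034]
scene [323 248  29  31 461] 0.0658 [0.61  0.211]
scene [345 268  31  31 465] 0.0653 [0.603 0.298]
38.4333 [ 0.001  0.004  0.006 -0.001  0.004 -0.002  0.001]
```

View pics/topF.png

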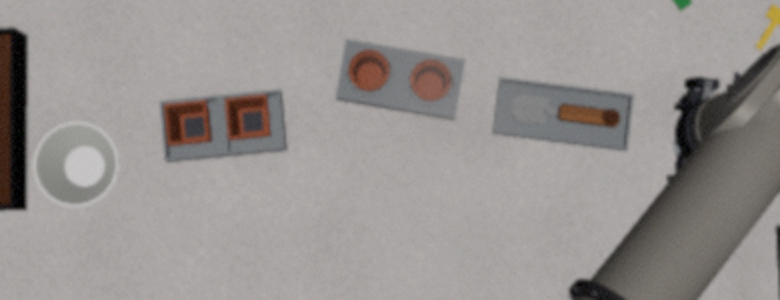

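View pics/sceneF.png

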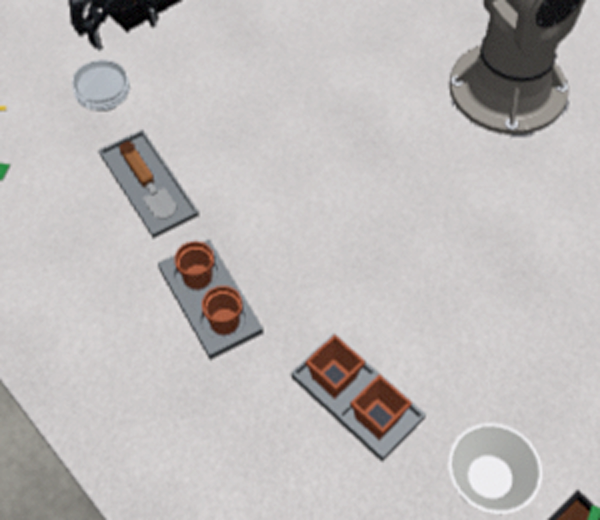

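```bash
python3 -c "
from rig import env
print(env.sign_off())"
```

```text
the job is handed in; nothing more can be done
None
```

The job is done and handed in at about 38 s on the robot's clock. The order was square pots, round pots, trowel.

**Placing:**
- **Square pots:** each stands upright in its own cell of the square tray.
- **Round pots:** each stands upright in its own hole of the round tray.
- **Trowel:** it lies flat and lengthwise in the tool trough.

**Last checks:**
- **Pots:** the wrist camera read their rims at 65 mm. Expected is 64 mm, and the camera read untouched pots 0.5 to 1 mm high too.
- **Trowel:** its handle top read about 31 mm against 28 mm expected, and its axis agreed with the trough's to within 1°. On the table it had read 26 to 27 mm against 24 mm, so I take it to be on the floor.
- **Bowls and foil dishes:** the bowls are unchanged in the top view. The arm hid the foil dishes there, but the scene view shows them at their starting position.
- **Arm:** it stood clear of everything, and the wrist readings I took stayed within about 8 N.
- **Disagreement:** the top view put the square pots about 4 to 7 mm away from the wrist camera and read their rims about 2 mm higher. I trusted the wrist and scene views, which agreed with each other to about 4 mm.

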